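# Load the sample carrier for the chromatograph run

### The arm

A 7-joint arm with a two-finger parallel gripper is mounted at the origin on the work surface. World frame = base frame: x ahead of the robot, y to its left, z up, the work surface at z = 0. Lengths are in m, angles in rad, forces in N, time in s.
With the tool pointing down it reaches from about 0.4 to 0.85 m from the base axis. Payload 10.4 kg.
Tool frame: the origin (TCP) lies at the very end of the fingers, on their centre line; the grasp point (between the pads) lies 19 mm behind it (r.pinch_z is the distance from the TCP to the grasp point, in m); z points along the fingers, y is the line along which they close (so a half turn about z gives the same grasp; the last joint's range is limited). The gripper opens to 87 mm and grips with 3 to 60 N. Pads are 19 mm wide; open, the fingers measure 117 mm over their backs; the gripper's body (75 mm by 190 mm) begins 51 mm behind the grasp point.
Start: joints at [1.248, 0.332, -0.065, 1.46, 0.022, 1.35, -0.088], TCP at [0.185, -0.597, 0.223] pointing down, gripper open.
Joint ranges: [-2.6, 2.6], [-0.5, 2.12], [-1.47, 1.34], [0.16, 2.42], [-1.27, 4.41], [0.06, 2.06], [-2.6, 2.6]. Speed limits (rad/s): [2.22, 2.22, 2.79, 2.79, 3.14, 3.14, 3.14].

### API

Orientations are given as a unit quaternion [x, y, z, w].
In Python, from bench import r, camera gives the robot as it stands. The module is installed in compiled form; this text tells all that it offers.
- The arm moves only by the shell command python3 -m pendant 'ROWS' [FORCE]. ROWS is JSON, a list of rows, each an object with "dp": the shift along the tool's x, y, z as a fraction of full scale, a list of three; "rotation": the turn, a rotation vector about the tool's x, y, z as a fraction of full scale, a list of three; "jaw": the opening, from 0 (shut) to 1 (fully open). A call has 1 to 8 rows; each row is the pose to reach, as a shift and turn from the pose commanded when the call began, along the tool's axes at that moment, turning the shorter way round; what a row does not reach only later rows make up. Full scale, the value 1, is 0.15 m for a shift and 2 pi rad for a turn. A row lasts 1/8 s, in which the tool goes at most 62.5 mm and 10.7 degrees, less where a joint would pass 70% of its speed; a pose out of reach is approached as far as the arm can. A call with a number of a shift or a turn outside -1 to 1 is refused whole. A call with a gripper value outside its range is refused whole. The fingers move at their own pace and stop on an object; FORCE is the grip in N (left out, the last holds). Time passes only in rows, so rows that repeat a pose let the fingers close. It gives the time, the measured TCP pose, the force, the opening and the grip force at its end, in the units of the state.
- r.read_state(): the state, without advancing time (a new reading comes with each control period).
- camera(name): name is "scene" or "top" or "wrist"; returns a dict with "image" (420x560x3 uint8, red, green, blue), "z_map" (420x560 float32, m along the optical axis (not along the pixel's ray), 0 where there is no reading), "mtx" (3x3 intrinsics, pixels), "T" (4x4, takes a point from camera to world coordinates). Camera axes: x right, y down, z forward; pixel columns grow to the right and rows downward; lengths in m; the calibration is good to about 2 mm. The wrist camera is an equidistant fisheye: a pixel r from the principal point sees the ray r / f radians off the axis. A picture is of the moment at which its call begins.
- r.close_job(): hands the job in; it is judged then, once.
The state is a dict: "time": time; "joint_positions": joint angles; "joint_vel": joint speeds; "joint_torque": joint torques, N m; "ee_pos": TCP position; "eef_rot": TCP orientation; "ft_force": force on the tool from outside, world axes, zero at the start; "torque": the same for the moment, N m; "width": finger opening in m; "grip_force": force on a finger pad.
Only numpy, scipy, OpenCV 4.12 (cv2) and the standard library are available. Lean on these libraries where they do the work, as an engineer would, in place of code of your own. Each camera call takes 0.05 s, during which the arm holds its last target. There are 200 camera calls.

### The job

Gather the four amber glass sample bottles into the white carrier for the next run, each standing upright inside the socket ring of the same colour as its cap. Set the glass down without dropping or knocking over any bottle, and leave the two white plastic bottles where they stand.

Things in the scene. Friction and masses are not known exactly. Their poses are not given: they have to be found in the camera images.
- sample_blue: Sample bottle: amber-brown glass with a white paper band, blue screw cap; 38 mm diameter up to 50 mm height, then a sloping shoulder, and on top a round screw cap 28 mm in diameter from 60 to 80 mm height (80 mm tall in all), 60 to 130 g, loose, standing upright on the bench. Origin: centre of its underside; z is its axis, up.
- sample_green: Sample bottle: amber-brown glass with a white paper band, green screw cap; 38 mm diameter up to 50 mm height, then a sloping shoulder, and on top a round screw cap 28 mm in diameter from 60 to 80 mm height (80 mm tall in all), 60 to 130 g, loose, standing upright on the bench. Origin: centre of its underside; z is its axis, up.
- sample_yellow: Sample bottle: amber-brown glass with a white paper band, yellow screw cap; 38 mm diameter up to 50 mm height, then a sloping shoulder, and on top a round screw cap 28 mm in diameter from 60 to 80 mm height (80 mm tall in all), 60 to 130 g, loose, standing upright on the bench. Origin: centre of its underside; z is its axis, up.
- sample_red: Sample bottle: amber-brown glass with a white paper band, red screw cap; 38 mm diameter up to 50 mm height, then a sloping shoulder, and on top a round screw cap 28 mm in diameter from 60 to 80 mm height (80 mm tall in all), 60 to 130 g, loose, standing upright on the bench. Origin: centre of its underside; z is its axis, up.
- blank_blue: Look-alike that does not belong in the carrier: same shape, but of WHITE plastic, with a blue cap; 38 mm diameter up to 50 mm height, then a sloping shoulder, and on top a round screw cap 28 mm in diameter from 60 to 80 mm height (80 mm tall in all), 60 to 130 g, loose, standing upright on the bench. Origin: centre of its underside; z is its axis, up.
- blank_red: Look-alike that does not belong in the carrier: same shape, but of WHITE plastic, with a red cap; 38 mm diameter up to 50 mm height, then a sloping shoulder, and on top a round screw cap 28 mm in diameter from 60 to 80 mm height (80 mm tall in all), 60 to 130 g, loose, standing upright on the bench. Origin: centre of its underside; z is its axis, up.
- socket_blue: Blue ring, 68 mm outside, 56 inside, 12 high, fixed on the floor of the white carrier (fixed tray 190 x 190 mm, rim 18 mm high, steel handles at two sides up to 38 mm): a bottle stands in it with 9 mm play. Four such, in a square, 80 mm between neighbours; colours shuffled. Origin: ring's centre on the tray floor (5 mm above the bench); z up.
- socket_green: Green ring, 68 mm outside, 56 inside, 12 high, fixed on the floor of the white carrier (fixed tray 190 x 190 mm, rim 18 mm high, steel handles at two sides up to 38 mm): a bottle stands in it with 9 mm play. Four such, in a square, 80 mm between neighbours; colours shuffled. Origin: ring's centre on the tray floor (5 mm above the bench); z up.
- socket_yellow: Yellow ring, 68 mm outside, 56 inside, 12 high, fixed on the floor of the white carrier (fixed tray 190 x 190 mm, rim 18 mm high, steel handles at two sides up to 38 mm): a bottle stands in it with 9 mm play. Four such, in a square, 80 mm between neighbours; colours shuffled. Origin: ring's centre on the tray floor (5 mm above the bench); z up.
- socket_red: Red ring, 68 mm outside, 56 inside, 12 high, fixed on the floor of the white carrier (fixed tray 190 x 190 mm, rim 18 mm high, steel handles at two sides up to 38 mm): a bottle stands in it with 9 mm play. Four such, in a square, 80 mm between neighbours; colours shuffled. Origin: ring's centre on the tray floor (5 mm above the bench); z up.

How it is judged:
At the end, for the whole second after the job is handed in: Each of the four amber bottles stands upright (within 0.1 rad) on the carrier's floor (within 5 mm) inside the ring of its cap's colour (centres within 13 mm), released and at rest; both white bottles stand upright within 2 cm of where they began (horizontal distance between sample_blue and socket_blue below 0.013 m and z of sample_blue in the frame of socket_blue between -0.005 and 0.005 m and angle between each of sample_blue, sample_green, sample_yellow, sample_red, blank_blue, blank_red's own z axis and vertical below 0.1 rad and linear speed of each of sample_blue, sample_green, sample_yellow, sample_red below 0.02 m/s and horizontal distance between sample_green and socket_green below 0.013 m and z of sample_green in the frame of socket_green between -0.005 and 0.005 m and horizontal distance between sample_yellow and socket_yellow below 0.013 m and z of sample_yellow in the frame of socket_yellow between -0.005 and 0.005 m and horizontal distance between sample_red and socket_red below 0.013 m and z of sample_red in the frame of socket_red between -0.005 and 0.005 m and distance of each of blank_blue, blank_red from where it was at the start of the episode below 0.02 m); the robot touches nothing.
It fails at once if a bottle is knocked over (tilted more than 0.7 rad) (angle between any of sample_blue, sample_green, sample_yellow, sample_red, blank_blue, blank_red's own z axis and vertical above 0.7 rad).
It fails at once if a sample bottle is dropped (falls free of the gripper at over 0.6 m/s, about 2 cm) ((linear speed of sample_blue above 0.6 m/s and contact force between sample_blue and the arm below 0.05 N and contact force between sample_blue and the fingers below 0.05 N) or (linear speed of sample_green above 0.6 m/s and contact force between sample_green and the arm below 0.05 N and contact force between sample_green and the fingers below 0.05 N) or (linear speed of sample_yellow above 0.6 m/s and contact force between sample_yellow and the arm below 0.05 N and contact force between sample_yellow and the fingers below 0.05 N) or (linear speed of sample_red above 0.6 m/s and contact force between sample_red and the arm below 0.05 N and contact force between sample_red and the fingers below 0.05 N)).
It fails at once if a white bottle is moved more than 2 cm (distance of any of blank_blue, blank_red from where it was at the start of the episode above 0.02 m).
It also fails if it takes over 104 s, if anything falls off the work surface, if the arm or the gripper's body presses on something with over 40 N, if the wrist force passes 120 N, or if a joint passes its speed limit or range.

## Working session

There is one attempt and no reset: what is moved stays moved. The work goes in short steps, Python scripts to look and compute and a shell command to move; the robot and the scene stay as the last step left them, time stands still between calls to the robot, and variables do not carry over. Pictures are saved under pics/ and viewed, at most 14 in all, crops included, and the job is handed in when it is done.

```bash
mkdir -p pics; python3 - <<'E'
from bench import r,camera
import cv2,numpy as np
s=r.read_state();print({k:np.round(v,3).tolist() for k,v in s.items()})
for n in("top","scene"):
    c=camera(n);cv2.imwrite(f"pics/{n}0.png",c["image"][:,:,::-1]);print(n,c["mtx"].round(1).tolist(),c["T"].round(3).tolist())
E
```

```text
{'time': 0.0, 'joint_positions': [1.248, 0.333, -0.065, 1.461, 0.022, 1.35, -0.088], 'joint_vel': [-0.0, -0.001, -0.0, -0.001, -0.0, -0.001, 0.001], 'joint_torque': [0.0, -62.324, 0.025, -38.99, -0.061, 0.04, 0.0], 'ee_pos': [0.184, -0.597, 0.222], 'eef_rot': [0.989, 0.149, -0.0, -0.001], 'ft_force': [-0.285, 0.021, -0.278], 'torque': [-0.015, -0.026, 0.009], 'grip_force': 0.0, 'width': 0.087}
top [[413.0, 0.0, 281.4], [0.0, 413.0, 207.8], [0.0, 0.0, 1.0]] [[0.001, -0.995, 0.097, 0.417], [-1.0, -0.002, -0.009, -0.02], [0.009, -0.097, -0.995, 1.021], [0.0, 0.0, 0.0, 1.0]]
scene [[433.6, 0.0, 280.0], [0.0, 433.6, 210.2], [0.0, 0.0, 1.0]] [[-0.862, 0.372, -0.345, 0.842], [0.507, 0.655, -0.561, 0.527], [0.017, -0.658, -0.753, 0.765], [0.0, 0.0, 0.0, 1.0]]
```

View pics/top0.png

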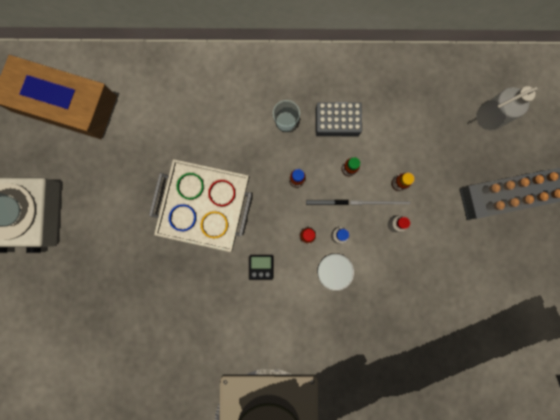

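View pics/scene0.png

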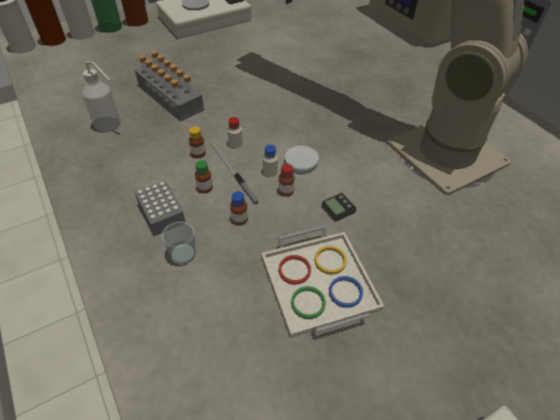

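The top view shows the amber bottles with these caps: blue (298,177), green (352,165), yellow (406,180) and red (308,235). The white bottles are blue (341,235) and red (402,223). The rings are green (190,186), red (222,193), blue (182,218) and yellow (214,225). The scene view agrees. Next I'll measure their positions.

```bash
cat > h.py <<'E'
from bench import r,camera
import cv2,numpy as np
from scipy.spatial.transform import Rotation as R
def ray(c,uv,z):
    uv=np.atleast_2d(uv).astype(float)
    d=np.c_[uv,np.ones(len(uv))]@np.linalg.inv(c["mtx"]).T@c["T"][:3,:3].T
    o=c["T"][:3,3];return o+d*((z-o[2])/d[:,2])[:,None]
HUE=dict(red=[(0,6),(174,180)],yellow=[(18,32)],green=[(50,85)],blue=[(105,130)])
def mask(img,col,s=150,v=60):
    h=cv2.cvtColor(img,cv2.COLOR_RGB2HSV);m=0
    for a,b in HUE[col]:m=m|cv2.inRange(h,(a,s,v),(b,255,255))
    return m
def cloud(c,m):
    v,u=np.nonzero((m>0)&(c["z_map"]>0));z=c["z_map"][v,u]
    p=np.c_[u,v,np.ones(len(u))]@np.linalg.inv(c["mtx"]).T*z[:,None]
    return p@c["T"][:3,:3].T+c["T"][:3,3]
E
python3 - <<'E'
from h import *
for n in("top","scene"):
    c=camera(n)
    for col in HUE:
        m=mask(c["image"],col);k,l,st,ce=cv2.connectedComponentsWithStats(m)
        for i in range(1,k):
            if st[i,4]<25:continue
            P=cloud(c,l==i)
            if len(P)==0 or abs(P[:,0].mean()-.5)>.3 or abs(P[:,1].mean())>.45: continue
            zt=np.percentile(P[:,2],90)
            if zt<.045:  # ring
                (pts)=np.argwhere(l==i)[:,::-1];q=ray(c,pts,.017)[:,:2]
                e,rr=cv2.minEnclosingCircle(q.astype(np.float32)*1000);e=np.array(e)/1000
                A=np.c_[q,np.ones(len(q))];w=np.linalg.lstsq(A,(q**2).sum(1),rcond=None)[0]
                print(n,"ring",col,ce[i].round(),(w[:2]/2).round(4),"R",round(rr,1),"z",P[:,2].mean().round(3))
            else:
                T=P[P[:,2]>zt-.006];a=T[:,:2];e,rr=cv2.minEnclosingCircle(a.astype(np.float32)*1000)
                # ray version: top-face centroid
                sel=np.argwhere((l==i)&(c["z_map"]>0))[:,::-1][P[:,2]>zt-.006];q=ray(c,sel,.08)[:,:2]
                print(n,"cap",col,ce[i].round(),"depth",(np.array(e)/1000).round(4),a.mean(0).round(4),"ray",q.mean(0).round(4),"R",round(rr,1),"zt",zt.round(3),st[i,4])
E
```

```text
top ring red [213. 188.] [0.552  0.1176] R 29.6 z 0.016
top ring red [229. 199.] [0.5521 0.1178] R 26.9 z 0.016
top cap red [403. 222.] depth [ 0.476  -0.3089] [ 0.4762 -0.3087] ray [ 0.4761 -0.3084] R 13.5 zt 0.081 118
top cap red [308. 235.] depth [ 0.4483 -0.0905] [ 0.4481 -0.0904] ray [ 0.448  -0.0903] R 13.5 zt 0.081 147
top cap yellow [407. 179.] depth [ 0.5786 -0.3212] [ 0.5785 -0.3207] ray [ 0.5784 -0.3205] R 13.8 zt 0.081 135
top ring yellow [213. 225.] [0.4743 0.1348] R 32.7 z 0.016
top cap green [353. 163.] depth [ 0.614  -0.1959] [ 0.6137 -0.1959] ray [ 0.6136 -0.1958] R 12.6 zt 0.081 96
top cap blue [298. 175.] depth [ 0.5861 -0.0666] [ 0.5859 -0.0664] ray [ 0.5857 -0.0663] R 12.8 zt 0.081 102
top cap blue [342. 234.] depth [ 0.4485 -0.1672] [ 0.4481 -0.1671] ray [ 0.4481 -0.167 ] R 12.3 zt 0.082 93
scene cap red [233. 122.] depth [ 0.4768 -0.3077] [ 0.4766 -0.3064] ray [ 0.4778 -0.3036] R 14.2 zt 0.079 77
scene cap red [287. 168.] depth [ 0.4487 -0.0905] [ 0.4482 -0.0892] ray [ 0.4494 -0.0874] R 13.8 zt 0.079 70
scene ring red [294. 269.] [0.5539 0.1212] R 32.4 z 0.015
scene cap yellow [195. 133.] depth [ 0.5795 -0.32  ] [ 0.5789 -0.3183] ray [ 0.58   -0.3147] R 13.9 zt 0.078 111
scene ring yellow [330. 259.] [0.4765 0.1383] R 33.2 z 0.015
scene cap green [201. 164.] depth [ 0.6146 -0.1949] [ 0.6146 -0.1964] ray [ 0.6153 -0.1941] R 10.2 zt 0.079 37
scene cap blue [270. 148.] depth [ 0.4477 -0.1669] [ 0.4481 -0.1668] ray [ 0.4491 -0.1649] R 13.4 zt 0.08 53
scene cap blue [237. 196.] depth [ 0.5878 -0.0642] [ 0.5869 -0.0646] ray [ 0.5875 -0.0631] R 14.0 zt 0.08 77
```

```bash
cat >> h.py <<'E'
def go(*pts):
    s=r.read_state();p=np.array(s["ee_pos"]);Q=R.from_quat(s["eef_rot"])
    print("t",round(s["time"],1),"p",p.round(4),"yaw",Q.as_euler("xyz",degrees=True).round(1),"w",round(s["width"],4),"F",round(s["grip_force"],1))
    for q in pts:
        print(q,(Q.inv().apply(np.array(q)-p)/.15).round(3))
        p=np.array(q)
E
python3 - <<'E'
from h import *
c=camera("top")
for col in("green","blue"):
    m=mask(c["image"],col,70,30);P=np.argwhere(m>0)[:,::-1];q=ray(c,P,.017)[:,:2]
    g={"green":(.57,.197),"blue":(.492,.214)}[col]
    q=q[np.hypot(*(q-g).T)<.045];w=np.linalg.lstsq(np.c_[q,np.ones(len(q))],(q**2).sum(1),rcond=None)[0];print(col,len(q),(w[:2]/2).round(4))
a=cloud(c,np.ones((420,560)))
for n,x0,x1,y0,y1 in(("beaker",.64,.8,-.1,.02),("rack",.66,.8,-.25,-.1),("tubes",.45,.65,-.8,-.42),("soap",.7,.9,-.7,-.4),("dish",.3,.42,-.25,-.08),("handles",.4,.65,.05,.27)):
    k=a[(a[:,0]>x0)&(a[:,0]<x1)&(a[:,1]>y0)&(a[:,1]<y1)&(a[:,2]>.012)&(a[:,2]<.3)];print(n,k.min(0).round(3),k.max(0).round(3))
go((.38,-.46,.2),(.5786,-.321,.14),(.5786,-.321,.022))
E
```

```text
green 142 [0.569  0.1959]
blue 146 [0.4912 0.2125]
beaker [ 0.703 -0.07   0.013] [ 0.768 -0.008  0.074]
rack [ 0.697 -0.223  0.012] [ 0.773 -0.114  0.055]
tubes [ 0.489 -0.694  0.012] [ 0.611 -0.473  0.11 ]
soap [ 0.715 -0.591  0.012] [ 0.786 -0.488  0.203]
dish [ 0.319 -0.202  0.015] [ 0.405 -0.117  0.026]
handles [0.412 0.051 0.012] [0.635 0.27  0.041]
t 0.2 p [ 0.1846 -0.597   0.2222] yaw [-180.    -0.    17.2] w 0.087 F 0.0
(0.38, -0.46, 0.2) [ 1.515 -0.488  0.148]
(0.5786, -0.321, 0.14) [ 1.539 -0.494  0.4  ]
(0.5786, -0.321, 0.022) [-0.     0.     0.787]
```

```bash
python3 -m pendant '[{"dp":[0.33,-0.11,0],"rotation":[0,0,0],"jaw":0.72},{"dp":[0.66,-0.22,0],"rotation":[0,0,0],"jaw":0.72},{"dp":[1,-0.33,0],"rotation":[0,0,0],"jaw":0.72},{"dp":[1,-0.33,0],"rotation":[0,0,0],"jaw":0.72}]' 20
python3 -m pendant '[{"dp":[0.33,-0.11,0],"rotation":[0,0,0],"jaw":0.72},{"dp":[0.66,-0.22,0],"rotation":[0,0,0],"jaw":0.72},{"dp":[1,-0.33,0],"rotation":[0,0,0],"jaw":0.72},{"dp":[1,-0.33,0],"rotation":[0,0,0],"jaw":0.72}]'
python3 -m pendant '[{"dp":[0.33,-0.11,0.1],"rotation":[0,0,0],"jaw":0.72},{"dp":[0.66,-0.22,0.3],"rotation":[0,0,0],"jaw":0.72},{"dp":[1,-0.32,0.548],"rotation":[0,0,0],"jaw":0.72},{"dp":[1,-0.32,0.548],"rotation":[0,0,0],"jaw":0.72},{"dp":[1,-0.32,0.548],"rotation":[0,0,0],"jaw":0.72},{"dp":[1,-0.32,0.548],"rotation":[0,0,0],"jaw":0.72}]'
python3 -c "
from h import *
go((.5786,-.321,.14),(.5786,-.321,.022))
c=camera('wrist');cv2.imwrite('pics/w1.png',c['image'][:,:,::-1])"
```

```text
time: 0.75
ee_pos: [0.318, -0.5021, 0.2227]
eef_rot: [0.988, 0.153, 0.001, -0.0]
ft_force: [0.9, -0.4, 0.1]
width: 0.0638
grip_force: 0.0
time: 1.25
ee_pos: [0.4456, -0.4104, 0.2224]
eef_rot: [0.988, 0.153, 0.001, -0.001]
ft_force: [-1.2, 0.2, 0.5]
width: 0.0626
grip_force: 0.0
time: 2.0
ee_pos: [0.5702, -0.3261, 0.1414]
eef_rot: [0.989, 0.148, 0.0, 0.001]
ft_force: [0.3, -1.1, 0.4]
width: 0.0625
grip_force: 0.0
t 2.0 p [ 0.5702 -0.3261  0.1414] yaw [179.9  -0.   17. ] w 0.0625 F 0.0
(0.5786, -0.321, 0.14) [ 0.064 -0.016  0.009]
(0.5786, -0.321, 0.022) [-0.    -0.001  0.787]
```

View pics/w1.png

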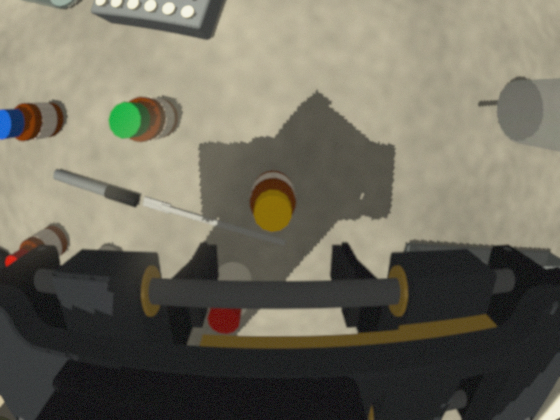

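The yellow bottle (272,200) sits between the fingers' columns (215–340). I'll correct xy, descend and grip.

```bash
python3 -m pendant '[{"dp":[0.064,-0.016,0.1],"rotation":[0,0,0],"jaw":0.72},{"dp":[0.064,-0.016,0.35],"rotation":[0,0,0],"jaw":0.72},{"dp":[0.064,-0.016,0.6],"rotation":[0,0,0],"jaw":0.72},{"dp":[0.064,-0.016,0.75],"rotation":[0,0,0],"jaw":0.72},{"dp":[0.064,-0.016,0.796],"rotation":[0,0,0],"jaw":0.72},{"dp":[0.064,-0.016,0.796],"rotation":[0,0,0],"jaw":0.72},{"dp":[0.064,-0.016,0.796],"rotation":[0,0,0],"jaw":0.72}]'
python3 -m pendant '[{"dp":[0,0,0],"rotation":[0,0,0],"jaw":0.3},{"dp":[0,0,0],"rotation":[0,0,0],"jaw":0.3},{"dp":[0,0,0],"rotation":[0,0,0],"jaw":0.3},{"dp":[0,0,0],"rotation":[0,0,0],"jaw":0.3},{"dp":[0,0,0],"rotation":[0,0,0],"jaw":0.3},{"dp":[0,0,0],"rotation":[0,0,0],"jaw":0.3}]' 20
python3 -c "
from h import *
go((.5786,-.321,.145),(.4755,.136,.145),(.4755,.136,.029))"
```

```text
time: 2.92
ee_pos: [0.5804, -0.319, 0.0222]
eef_rot: [0.989, 0.149, 0.001, 0.001]
ft_force: [-0.5, -0.3, 0.2]
width: 0.0627
grip_force: 0.0
time: 3.68
ee_pos: [0.5797, -0.3189, 0.0212]
eef_rot: [0.989, 0.149, 0.0, 0.0]
ft_force: [-0.0, -1.0, 3.4]
width: 0.0374
grip_force: 20.0
t 3.7 p [ 0.5797 -0.3189  0.0212] yaw [180.   -0.   17.2] w 0.0374 F 20.0
(0.5786, -0.321, 0.145) [-0.011  0.011 -0.825]
(0.4755, 0.136, 0.145) [ 2.430e-01 -3.114e+00 -2.000e-03]
(0.4755, 0.136, 0.029) [-0.    -0.     0.773]
```

```bash
python3 -m pendant '[{"dp":[0,0,-0.1],"rotation":[0,0,0],"jaw":0.3},{"dp":[0,0,-0.3],"rotation":[0,0,0],"jaw":0.3},{"dp":[0,0,-0.5],"rotation":[0,0,0],"jaw":0.3},{"dp":[0,0,-0.7],"rotation":[0,0,0],"jaw":0.3},{"dp":[0,0,-0.83],"rotation":[0,0,0],"jaw":0.3},{"dp":[0,-0.08,-0.83],"rotation":[0,0,0],"jaw":0.3},{"dp":[0,-0.2,-0.83],"rotation":[0,0,0],"jaw":0.3}]'
python3 -m pendant '[{"dp":[0.02,-0.25,0],"rotation":[0,0,0],"jaw":0.3},{"dp":[0.04,-0.5,0],"rotation":[0,0,0],"jaw":0.3},{"dp":[0.06,-0.75,0],"rotation":[0,0,0],"jaw":0.3},{"dp":[0.08,-1,0],"rotation":[0,0,0],"jaw":0.3}]'
python3 -m pendant '[{"dp":[0.02,-0.25,0],"rotation":[0,0,0],"jaw":0.3},{"dp":[0.04,-0.5,0],"rotation":[0,0,0],"jaw":0.3},{"dp":[0.06,-0.75,0],"rotation":[0,0,0],"jaw":0.3},{"dp":[0.08,-1,0],"rotation":[0,0,0],"jaw":0.3}]'
python3 -m pendant '[{"dp":[0.02,-0.25,0],"rotation":[0,0,0],"jaw":0.3},{"dp":[0.04,-0.5,0],"rotation":[0,0,0],"jaw":0.3},{"dp":[0.06,-0.75,0],"rotation":[0,0,0],"jaw":0.3},{"dp":[0.08,-0.9,0],"rotation":[0,0,0],"jaw":0.3},{"dp":[0.08,-0.9,0],"rotation":[0,0,0],"jaw":0.3},{"dp":[0.08,-0.9,0],"rotation":[0,0,0],"jaw":0.3},{"dp":[0.08,-0.9,0],"rotation":[0,0,0],"jaw":0.3}]'
python3 -c "
from h import *
go((.4755,.136,.145),(.4755,.136,.029))
c=camera('wrist');cv2.imwrite('pics/w2.png',c['image'][:,:,::-1])"
```

```text
time: 4.55
ee_pos: [0.5697, -0.2887, 0.144]
eef_rot: [0.989, 0.149, -0.001, -0.001]
ft_force: [-0.2, -0.5, -1.3]
width: 0.0372
grip_force: 20.0
time: 5.05
ee_pos: [0.5362, -0.1404, 0.144]
eef_rot: [0.989, 0.15, -0.001, -0.0]
ft_force: [0.1, 0.6, -0.5]
width: 0.0375
grip_force: 20.0
time: 5.55
ee_pos: [0.503, 0.0058, 0.1441]
eef_rot: [0.989, 0.15, -0.001, -0.0]
ft_force: [0.7, -0.3, -0.3]
width: 0.0372
grip_force: 20.0
time: 6.42
ee_pos: [0.4765, 0.1352, 0.145]
eef_rot: [0.989, 0.149, -0.0, 0.0]
ft_force: [-0.2, 0.6, -0.5]
width: 0.0373
grip_force: 20.0
t 6.4 p [0.4765 0.1352 0.145 ] yaw [180.    0.   17.1] w 0.0373 F 20.0
(0.4755, 0.136, 0.145) [-0.005 -0.007  0.   ]
(0.4755, 0.136, 0.029) [ 0.001 -0.     0.773]
```

View pics/w2.png

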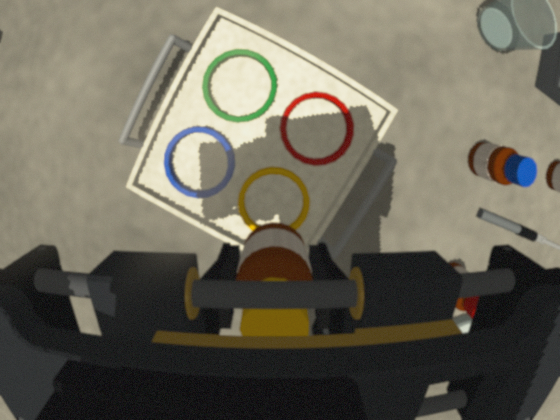

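The bottle is upright and held, and its column matches the yellow ring (274,200). Lowering now.

```bash
python3 -m pendant '[{"dp":[-0.005,-0.007,0.15],"rotation":[0,0,0],"jaw":0.3},{"dp":[-0.005,-0.007,0.35],"rotation":[0,0,0],"jaw":0.3},{"dp":[-0.005,-0.007,0.55],"rotation":[0,0,0],"jaw":0.3},{"dp":[-0.005,-0.007,0.68],"rotation":[0,0,0],"jaw":0.3},{"dp":[-0.005,-0.007,0.74],"rotation":[0,0,0],"jaw":0.3},{"dp":[-0.005,-0.007,0.77],"rotation":[0,0,0],"jaw":0.3},{"dp":[-0.005,-0.007,0.785],"rotation":[0,0,0],"jaw":0.3},{"dp":[-0.005,-0.007,0.785],"rotation":[0,0,0],"jaw":0.3}]'
python3 -c "
from h import *
print(np.round(r.read_state()['ft_force'],1))
go((.4755,.136,.0265))"
```

```text
time: 7.48
ee_pos: [0.476, 0.137, 0.0281]
eef_rot: [0.989, 0.149, 0.0, 0.0]
ft_force: [0.7, 0.1, -1.4]
width: 0.0373
grip_force: 20.0
[ 0.7  0.1 -1.4]
t 7.5 p [0.476  0.137  0.0281] yaw [180.   -0.   17.2] w 0.0373 F 20.0
(0.4755, 0.136, 0.0265) [-0.005  0.006  0.011]
```

```bash
python3 -m pendant '[{"dp":[0,0,0.007],"rotation":[0,0,0],"jaw":0.3},{"dp":[0,0,0.014],"rotation":[0,0,0],"jaw":0.3},{"dp":[0,0,0.014],"rotation":[0,0,0],"jaw":0.3},{"dp":[0,0,0.014],"rotation":[0,0,0],"jaw":0.3}]'
python3 -m pendant '[{"dp":[0,0,0],"rotation":[0,0,0],"jaw":0.5},{"dp":[0,0,0],"rotation":[0,0,0],"jaw":0.62},{"dp":[0,0,0],"rotation":[0,0,0],"jaw":0.68},{"dp":[0,0,0],"rotation":[0,0,0],"jaw":0.68},{"dp":[0,0,0],"rotation":[0,0,0],"jaw":0.68}]'
python3 -m pendant '[{"dp":[0,0,-0.1],"rotation":[0,0,0],"jaw":0.68},{"dp":[0,0,-0.3],"rotation":[0,0,0],"jaw":0.68},{"dp":[0,0,-0.55],"rotation":[0,0,0],"jaw":0.68},{"dp":[0,0,-0.8],"rotation":[0,0,0],"jaw":0.68},{"dp":[0,0,-0.8],"rotation":[0,0,0],"jaw":0.68}]'
python3 -c "
from h import *
c=camera('top');cv2.imwrite('pics/t2.png',cv2.resize(c['image'][100:300,130:430,::-1],None,fx=2,fy=2))
go((.5863,-.0655,.145))"
```

```text
time: 7.98
ee_pos: [0.4759, 0.1371, 0.0262]
eef_rot: [0.989, 0.149, 0.0, 0.0]
ft_force: [-2.2, -0.7, 5.4]
width: 0.0375
grip_force: 20.0
time: 8.6
ee_pos: [0.4756, 0.137, 0.0255]
eef_rot: [0.989, 0.149, -0.0, 0.0]
ft_force: [0.2, 0.2, -0.1]
width: 0.0586
grip_force: 0.0
time: 9.22
ee_pos: [0.4774, 0.1378, 0.1494]
eef_rot: [0.989, 0.149, 0.003, 0.0]
ft_force: [0.2, 0.0, -0.3]
width: 0.0592
grip_force: 0.0
t 9.3 p [0.4765 0.1373 0.1475] yaw [180.   -0.2  17.2] w 0.0594 F 0.0
(0.5863, -0.0655, 0.145) [0.3   1.508 0.019]
```

View pics/t2.png

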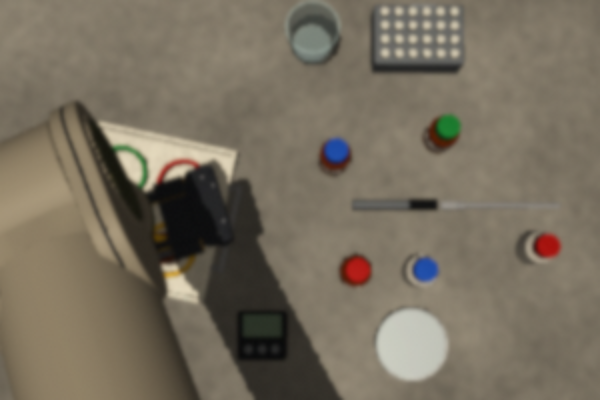

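The arm covers the yellow bottle in this view, but the set-down force (5.4 N) shows that it seated. The other bottles haven't moved. Blue is next.

```bash
python3 -m pendant '[{"dp":[0.05,0.25,0],"rotation":[0,0,0],"jaw":0.68},{"dp":[0.1,0.5,0],"rotation":[0,0,0],"jaw":0.68},{"dp":[0.15,0.75,0],"rotation":[0,0,0],"jaw":0.68},{"dp":[0.2,1,0],"rotation":[0,0,0],"jaw":0.68}]'
python3 -m pendant '[{"dp":[0.05,0.25,0],"rotation":[0,0,0],"jaw":0.68},{"dp":[0.1,0.508,0.019],"rotation":[0,0,0],"jaw":0.68},{"dp":[0.1,0.508,0.019],"rotation":[0,0,0],"jaw":0.68},{"dp":[0.1,0.508,0.019],"rotation":[0,0,0],"jaw":0.68},{"dp":[0.1,0.508,0.019],"rotation":[0,0,0],"jaw":0.68}]'
python3 -c "
from h import *
go((.5863,-.0655,.022))"
```

```text
time: 9.78
ee_pos: [0.5485, 0.0014, 0.1448]
eef_rot: [0.989, 0.149, -0.001, -0.0]
ft_force: [0.0, 0.7, -0.3]
width: 0.0592
grip_force: 0.0
time: 10.4
ee_pos: [0.585, -0.0645, 0.1427]
eef_rot: [0.989, 0.15, -0.0, -0.0]
ft_force: [0.7, -0.1, -0.5]
width: 0.0594
grip_force: 0.0
t 10.4 p [ 0.585  -0.0645  0.1427] yaw [-180.     0.    17.3] w 0.0594 F 0.0
(0.5863, -0.0655, 0.022) [0.006 0.009 0.804]
```

```bash
python3 -m pendant '[{"dp":[0.006,0.009,0.1],"rotation":[0,0,0],"jaw":0.68},{"dp":[0.006,0.009,0.35],"rotation":[0,0,0],"jaw":0.68},{"dp":[0.006,0.009,0.6],"rotation":[0,0,0],"jaw":0.68},{"dp":[0.006,0.009,0.75],"rotation":[0,0,0],"jaw":0.68},{"dp":[0.006,0.009,0.804],"rotation":[0,0,0],"jaw":0.68},{"dp":[0.006,0.009,0.804],"rotation":[0,0,0],"jaw":0.68},{"dp":[0.006,0.009,0.804],"rotation":[0,0,0],"jaw":0.68}]'
python3 -m pendant '[{"dp":[0,0,0],"rotation":[0,0,0],"jaw":0.3},{"dp":[0,0,0],"rotation":[0,0,0],"jaw":0.3},{"dp":[0,0,0],"rotation":[0,0,0],"jaw":0.3},{"dp":[0,0,0],"rotation":[0,0,0],"jaw":0.3},{"dp":[0,0,0],"rotation":[0,0,0],"jaw":0.3},{"dp":[0,0,0],"rotation":[0,0,0],"jaw":0.3}]' 20
python3 -c "
from h import *
go()"
python3 -m pendant '[{"dp":[0,0,-0.1],"rotation":[0,0,0],"jaw":0.3},{"dp":[0,0,-0.3],"rotation":[0,0,0],"jaw":0.3},{"dp":[0,0,-0.5],"rotation":[0,0,0],"jaw":0.3},{"dp":[0,0,-0.7],"rotation":[0,0,0],"jaw":0.3},{"dp":[0,0,-0.83],"rotation":[0,0,0],"jaw":0.3},{"dp":[0,0,-0.83],"rotation":[0,0,0],"jaw":0.3}]'
python3 -c "
from h import *
go((.4918,.2135,.145))"
```

```text
time: 11.28
ee_pos: [0.5874, -0.0668, 0.0232]
eef_rot: [0.989, 0.149, 0.001, 0.0]
ft_force: [-0.6, 0.6, -0.1]
width: 0.0593
grip_force: 0.0
time: 12.02
ee_pos: [0.5868, -0.067, 0.0224]
eef_rot: [0.989, 0.149, 0.0, 0.0]
ft_force: [-0.9, -1.4, 4.0]
width: 0.0376
grip_force: 20.0
t 12.0 p [ 0.5868 -0.067   0.0224] yaw [180.   -0.   17.2] w 0.0376 F 20.0
time: 12.78
ee_pos: [0.5874, -0.0669, 0.1481]
eef_rot: [0.989, 0.149, 0.001, 0.0]
ft_force: [-0.5, 0.7, -1.3]
width: 0.0374
grip_force: 20.0
t 12.8 p [ 0.5874 -0.0669  0.1481] yaw [ 1.799e+02 -1.000e-01  1.720e+01] w 0.0374 F 20.0
(0.4918, 0.2135, 0.145) [-0.057 -1.974  0.018]
```

Place height for blue: 0.0224 + 0.005 ≈ 0.0272.

```bash
python3 -m pendant '[{"dp":[0,-0.1,0],"rotation":[0,0,0],"jaw":0.3},{"dp":[-0.01,-0.3,0],"rotation":[0,0,0],"jaw":0.3},{"dp":[-0.02,-0.55,0],"rotation":[0,0,0],"jaw":0.3},{"dp":[-0.02,-0.8,0],"rotation":[0,0,0],"jaw":0.3},{"dp":[-0.03,-1,0],"rotation":[0,0,0],"jaw":0.3}]'
python3 -m pendant '[{"dp":[-0.01,-0.25,0],"rotation":[0,0,0],"jaw":0.3},{"dp":[-0.015,-0.5,0],"rotation":[0,0,0],"jaw":0.3},{"dp":[-0.02,-0.75,0.01],"rotation":[0,0,0],"jaw":0.3},{"dp":[-0.027,-0.92,0.018],"rotation":[0,0,0],"jaw":0.3},{"dp":[-0.027,-0.974,0.018],"rotation":[0,0,0],"jaw":0.3},{"dp":[-0.027,-0.974,0.018],"rotation":[0,0,0],"jaw":0.3},{"dp":[-0.027,-0.974,0.018],"rotation":[0,0,0],"jaw":0.3}]'
python3 -c "
from h import *
go((.4918,.2135,.0275))
c=camera('wrist');cv2.imwrite('pics/w3.png',c['image'][:,:,::-1])"
```

```text
time: 13.4
ee_pos: [0.5362, 0.0778, 0.1453]
eef_rot: [0.989, 0.15, -0.001, -0.0]
ft_force: [-0.0, -0.3, -0.5]
width: 0.0374
grip_force: 20.0
time: 14.28
ee_pos: [0.4914, 0.2122, 0.1436]
eef_rot: [0.989, 0.149, -0.0, 0.0]
ft_force: [-0.3, 0.4, -2.0]
width: 0.0374
grip_force: 20.0
t 14.3 p [0.4914 0.2122 0.1436] yaw [180.    0.   17.1] w 0.0374 F 20.0
(0.4918, 0.2135, 0.0275) [ 0.005 -0.008  0.774]
```

View pics/w3.png

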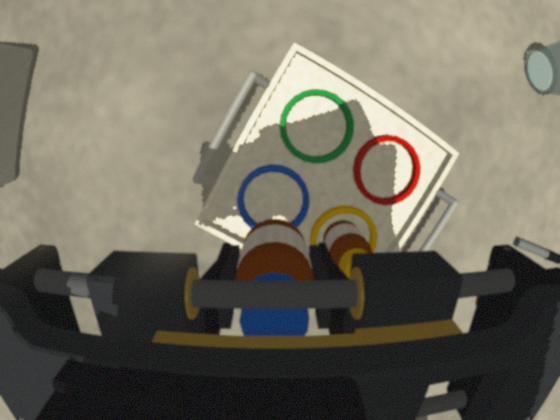

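Yellow stands inside its ring (345,240), and the blue bottle lines up with the blue ring (273,200). Lowering and releasing.

```bash
python3 -m pendant '[{"dp":[0.005,-0.008,0.15],"rotation":[0,0,0],"jaw":0.3},{"dp":[0.005,-0.008,0.35],"rotation":[0,0,0],"jaw":0.3},{"dp":[0.005,-0.008,0.55],"rotation":[0,0,0],"jaw":0.3},{"dp":[0.005,-0.008,0.68],"rotation":[0,0,0],"jaw":0.3},{"dp":[0.005,-0.008,0.74],"rotation":[0,0,0],"jaw":0.3},{"dp":[0.005,-0.008,0.76],"rotation":[0,0,0],"jaw":0.3},{"dp":[0.005,-0.008,0.774],"rotation":[0,0,0],"jaw":0.3},{"dp":[0.005,-0.008,0.774],"rotation":[0,0,0],"jaw":0.3}]'
python3 -c "
from h import *
go((.4918,.2135,.0272))"
```

```text
time: 15.32
ee_pos: [0.4918, 0.215, 0.0284]
eef_rot: [0.989, 0.149, 0.0, -0.0]
ft_force: [-0.3, 0.7, -0.7]
width: 0.0373
grip_force: 20.0
t 15.3 p [0.4918 0.215  0.0284] yaw [ 1.80e+02 -1.00e-01  1.72e+01] w 0.0373 F 20.0
(0.4918, 0.2135, 0.0272) [-0.003  0.01   0.008]
```

```bash
python3 -m pendant '[{"dp":[0,0.01,0.006],"rotation":[0,0,0],"jaw":0.3},{"dp":[0,0.01,0.012],"rotation":[0,0,0],"jaw":0.3},{"dp":[0,0.01,0.012],"rotation":[0,0,0],"jaw":0.3},{"dp":[0,0.01,0.012],"rotation":[0,0,0],"jaw":0.3}]'
python3 -m pendant '[{"dp":[0,0,0],"rotation":[0,0,0],"jaw":0.5},{"dp":[0,0,0],"rotation":[0,0,0],"jaw":0.6},{"dp":[0,0,0],"rotation":[0,0,0],"jaw":0.65},{"dp":[0,0,0],"rotation":[0,0,0],"jaw":0.65},{"dp":[0,0,0],"rotation":[0,0,0],"jaw":0.65}]'
python3 -m pendant '[{"dp":[0,0,-0.1],"rotation":[0,0,0],"jaw":0.65},{"dp":[0,0,-0.3],"rotation":[0,0,0],"jaw":0.65},{"dp":[0,0,-0.55],"rotation":[0,0,0],"jaw":0.65},{"dp":[0,0,-0.8],"rotation":[0,0,0],"jaw":0.65},{"dp":[0,0,-0.8],"rotation":[0,0,0],"jaw":0.65}]'
python3 -c "
from h import *
go((.614,-.195,.145))"
```

```text
time: 15.82
ee_pos: [0.4923, 0.2137, 0.0273]
eef_rot: [0.989, 0.149, 0.001, 0.0]
ft_force: [-3.9, -1.2, 12.3]
width: 0.0375
grip_force: 20.0
time: 16.45
ee_pos: [0.4918, 0.2135, 0.026]
eef_rot: [0.989, 0.149, -0.0, 0.0]
ft_force: [-0.6, 0.1, -0.7]
width: 0.0558
grip_force: 0.0
time: 17.08
ee_pos: [0.4935, 0.2145, 0.15]
eef_rot: [0.989, 0.149, 0.003, -0.0]
ft_force: [-0.1, 0.4, 0.0]
width: 0.0568
grip_force: 0.0
t 17.1 p [0.4935 0.2145 0.15  ] yaw [180.   -0.4  17.2] w 0.0568 F 0.0
(0.614, -0.195, 0.145) [-0.04   2.846  0.033]
```

```bash
python3 -m pendant '[{"dp":[0,0.25,0],"rotation":[0,0,0],"jaw":0.68},{"dp":[0,0.5,0],"rotation":[0,0,0],"jaw":0.68},{"dp":[0,0.75,0],"rotation":[0,0,0],"jaw":0.68},{"dp":[-0.01,1,0],"rotation":[0,0,0],"jaw":0.68}]'
python3 -m pendant '[{"dp":[0,0.25,0],"rotation":[0,0,0],"jaw":0.68},{"dp":[0,0.5,0],"rotation":[0,0,0],"jaw":0.68},{"dp":[0,0.75,0],"rotation":[0,0,0],"jaw":0.68},{"dp":[-0.01,1,0],"rotation":[0,0,0],"jaw":0.68}]'
python3 -m pendant '[{"dp":[0,0.25,0],"rotation":[0,0,0],"jaw":0.68},{"dp":[0,0.5,0],"rotation":[0,0,0],"jaw":0.68},{"dp":[0,0.75,0.01],"rotation":[0,0,0],"jaw":0.68},{"dp":[-0.02,0.846,0.02],"rotation":[0,0,0],"jaw":0.68},{"dp":[-0.02,0.846,0.02],"rotation":[0,0,0],"jaw":0.68},{"dp":[-0.02,0.846,0.02],"rotation":[0,0,0],"jaw":0.68},{"dp":[-0.02,0.846,0.02],"rotation":[0,0,0],"jaw":0.68}]'
python3 -c "
from h import *
go((.614,-.195,.022))"
```

```text
time: 17.58
ee_pos: [0.5347, 0.0685, 0.146]
eef_rot: [0.989, 0.149, -0.0, 0.0]
ft_force: [-0.3, 0.6, -0.3]
width: 0.0593
grip_force: 0.0
time: 18.08
ee_pos: [0.5776, -0.0751, 0.1459]
eef_rot: [0.989, 0.149, -0.0, -0.0]
ft_force: [0.6, -0.3, -0.3]
width: 0.0592
grip_force: 0.0
time: 18.95
ee_pos: [0.6123, -0.1946, 0.1434]
eef_rot: [0.989, 0.15, 0.0, -0.0]
ft_force: [-0.9, 0.1, 0.0]
width: 0.0592
grip_force: 0.0
t 18.9 p [ 0.6123 -0.1946  0.1434] yaw [-180.    -0.    17.3] w 0.0592 F 0.0
(0.614, -0.195, 0.022) [0.009 0.006 0.809]
```

```bash
python3 -m pendant '[{"dp":[0.009,0.006,0.1],"rotation":[0,0,0],"jaw":0.68},{"dp":[0.009,0.006,0.35],"rotation":[0,0,0],"jaw":0.68},{"dp":[0.009,0.006,0.6],"rotation":[0,0,0],"jaw":0.68},{"dp":[0.009,0.006,0.75],"rotation":[0,0,0],"jaw":0.68},{"dp":[0.009,0.006,0.809],"rotation":[0,0,0],"jaw":0.68},{"dp":[0.009,0.006,0.809],"rotation":[0,0,0],"jaw":0.68},{"dp":[0.009,0.006,0.809],"rotation":[0,0,0],"jaw":0.68}]'
python3 -m pendant '[{"dp":[0,0,0],"rotation":[0,0,0],"jaw":0.3},{"dp":[0,0,0],"rotation":[0,0,0],"jaw":0.3},{"dp":[0,0,0],"rotation":[0,0,0],"jaw":0.3},{"dp":[0,0,0],"rotation":[0,0,0],"jaw":0.3},{"dp":[0,0,0],"rotation":[0,0,0],"jaw":0.3},{"dp":[0,0,0],"rotation":[0,0,0],"jaw":0.3}]' 20
python3 -c "
from h import *
go()"
python3 -m pendant '[{"dp":[0,0,-0.1],"rotation":[0,0,0],"jaw":0.3},{"dp":[0,0,-0.3],"rotation":[0,0,0],"jaw":0.3},{"dp":[0,0,-0.5],"rotation":[0,0,0],"jaw":0.3},{"dp":[0,0,-0.7],"rotation":[0,0,0],"jaw":0.3},{"dp":[0,0,-0.83],"rotation":[0,0,0],"jaw":0.3},{"dp":[0,0,-0.83],"rotation":[0,0,0],"jaw":0.3},{"dp":[0,0,-0.83],"rotation":[0,0,0],"jaw":0.3}]'
python3 -c "
from h import *
go((.5695,.1965,.145))"
```

```text
time: 19.82
ee_pos: [0.6145, -0.1967, 0.0228]
eef_rot: [0.989, 0.149, 0.001, 0.0]
ft_force: [-0.8, -0.7, -0.3]
width: 0.0589
grip_force: 0.0
time: 20.58
ee_pos: [0.6139, -0.1968, 0.022]
eef_rot: [0.989, 0.149, 0.0, 0.0]
ft_force: [0.4, -0.1, 3.7]
width: 0.0372
grip_force: 20.0
t 20.6 p [ 0.6139 -0.1968  0.022 ] yaw [180.   -0.   17.2] w 0.0372 F 20.0
time: 21.45
ee_pos: [0.6131, -0.1965, 0.1449]
eef_rot: [0.989, 0.149, -0.001, -0.0]
ft_force: [0.4, 0.2, -1.1]
width: 0.037
grip_force: 20.0
t 21.4 p [ 0.6131 -0.1965  0.1449] yaw [-1.799e+02  1.000e-01  1.720e+01] w 0.037 F 20.0
(0.5695, 0.1965, 0.145) [ 4.960e-01 -2.589e+00  1.000e-03]
```

```bash
python3 -m pendant '[{"dp":[0.02,-0.1,0],"rotation":[0,0,0],"jaw":0.3},{"dp":[0.06,-0.3,0],"rotation":[0,0,0],"jaw":0.3},{"dp":[0.1,-0.53,0],"rotation":[0,0,0],"jaw":0.3},{"dp":[0.15,-0.76,0],"rotation":[0,0,0],"jaw":0.3},{"dp":[0.2,-1,0],"rotation":[0,0,0],"jaw":0.3}]'
python3 -m pendant '[{"dp":[0.05,-0.25,0],"rotation":[0,0,0],"jaw":0.3},{"dp":[0.1,-0.5,0],"rotation":[0,0,0],"jaw":0.3},{"dp":[0.15,-0.75,0],"rotation":[0,0,0],"jaw":0.3},{"dp":[0.2,-1,0],"rotation":[0,0,0],"jaw":0.3}]'
python3 -m pendant '[{"dp":[0.05,-0.25,0],"rotation":[0,0,0],"jaw":0.3},{"dp":[0.08,-0.45,0],"rotation":[0,0,0],"jaw":0.3},{"dp":[0.096,-0.589,0],"rotation":[0,0,0],"jaw":0.3},{"dp":[0.096,-0.589,0],"rotation":[0,0,0],"jaw":0.3},{"dp":[0.096,-0.589,0],"rotation":[0,0,0],"jaw":0.3},{"dp":[0.096,-0.589,0],"rotation":[0,0,0],"jaw":0.3}]'
python3 -c "
from h import *
go((.5695,.1965,.0278))"
```

```text
time: 22.08
ee_pos: [0.5972, -0.0421, 0.1454]
eef_rot: [0.989, 0.15, -0.001, -0.0]
ft_force: [-0.1, -0.3, -0.8]
width: 0.0371
grip_force: 20.0
time: 22.58
ee_pos: [0.5813, 0.11, 0.1454]
eef_rot: [0.989, 0.15, -0.001, -0.0]
ft_force: [0.6, 0.1, -1.0]
width: 0.0374
grip_force: 20.0
time: 23.32
ee_pos: [0.5704, 0.1951, 0.1459]
eef_rot: [0.989, 0.149, -0.0, 0.0]
ft_force: [-0.1, -0.8, -0.5]
width: 0.0374
grip_force: 20.0
t 23.3 p [0.5704 0.1951 0.1459] yaw [180.    0.   17.1] w 0.0374 F 20.0
(0.5695, 0.1965, 0.0278) [-0.002 -0.011  0.788]
```

```bash
python3 -m pendant '[{"dp":[-0.002,-0.008,0.15],"rotation":[0,0,0],"jaw":0.3},{"dp":[-0.002,-0.008,0.35],"rotation":[0,0,0],"jaw":0.3},{"dp":[-0.002,-0.008,0.55],"rotation":[0,0,0],"jaw":0.3},{"dp":[-0.002,-0.008,0.68],"rotation":[0,0,0],"jaw":0.3},{"dp":[-0.002,-0.008,0.74],"rotation":[0,0,0],"jaw":0.3},{"dp":[-0.002,-0.008,0.77],"rotation":[0,0,0],"jaw":0.3},{"dp":[-0.002,-0.008,0.785],"rotation":[0,0,0],"jaw":0.3},{"dp":[-0.002,-0.008,0.785],"rotation":[0,0,0],"jaw":0.3}]'
python3 -c "
from h import *
go((.5695,.1965,.0270))"
```

```text
time: 24.32
ee_pos: [0.5699, 0.1976, 0.029]
eef_rot: [0.989, 0.149, 0.0, -0.0]
ft_force: [-0.5, -0.0, -1.1]
width: 0.0371
grip_force: 20.0
t 24.3 p [0.5699 0.1976 0.029 ] yaw [180.   -0.   17.2] w 0.0371 F 20.0
(0.5695, 0.1965, 0.027) [-0.004  0.006  0.013]
```

```bash
python3 -m pendant '[{"dp":[0,0.006,0.006],"rotation":[0,0,0],"jaw":0.3},{"dp":[0,0.006,0.013],"rotation":[0,0,0],"jaw":0.3},{"dp":[0,0.006,0.013],"rotation":[0,0,0],"jaw":0.3},{"dp":[0,0.006,0.013],"rotation":[0,0,0],"jaw":0.3}]'
python3 -m pendant '[{"dp":[0,0,0],"rotation":[0,0,0],"jaw":0.5},{"dp":[0,0,0],"rotation":[0,0,0],"jaw":0.6},{"dp":[0,0,0],"rotation":[0,0,0],"jaw":0.65},{"dp":[0,0,0],"rotation":[0,0,0],"jaw":0.65},{"dp":[0,0,0],"rotation":[0,0,0],"jaw":0.65}]'
python3 -m pendant '[{"dp":[0,0,-0.1],"rotation":[0,0,0],"jaw":0.65},{"dp":[0,0,-0.3],"rotation":[0,0,0],"jaw":0.65},{"dp":[0,0,-0.55],"rotation":[0,0,0],"jaw":0.65},{"dp":[0,0,-0.8],"rotation":[0,0,0],"jaw":0.65},{"dp":[0,0,-0.8],"rotation":[0,0,0],"jaw":0.65},{"dp":[0,0,-0.8],"rotation":[0,0,0],"jaw":0.65}]'
python3 -c "
from h import *
go((.4485,-.0905,.145))"
```

```text
time: 24.82
ee_pos: [0.5701, 0.1965, 0.027]
eef_rot: [0.989, 0.149, 0.0, 0.0]
ft_force: [-0.9, -1.8, 5.3]
width: 0.0378
grip_force: 20.0
time: 25.45
ee_pos: [0.5698, 0.1965, 0.0264]
eef_rot: [0.989, 0.149, -0.0, 0.0]
ft_force: [-0.6, 0.1, -0.1]
width: 0.0562
grip_force: 0.0
time: 26.2
ee_pos: [0.5697, 0.1965, 0.1467]
eef_rot: [0.989, 0.149, 0.0, 0.0]
ft_force: [-0.2, -0.4, -0.7]
width: 0.0568
grip_force: 0.0
t 26.2 p [0.5697 0.1965 0.1467] yaw [180.   -0.   17.2] w 0.0568 F 0.0
(0.4485, -0.0905, 0.145) [-1.337  1.589  0.011]
```

```bash
python3 -m pendant '[{"dp":[-0.21,0.25,0],"rotation":[0,0,0],"jaw":0.65},{"dp":[-0.42,0.5,0],"rotation":[0,0,0],"jaw":0.65},{"dp":[-0.63,0.75,0],"rotation":[0,0,0],"jaw":0.65},{"dp":[-0.84,1,0],"rotation":[0,0,0],"jaw":0.65}]'
python3 -m pendant '[{"dp":[-0.21,0.25,0],"rotation":[0,0,0],"jaw":0.65},{"dp":[-0.42,0.5,0],"rotation":[0,0,0],"jaw":0.65},{"dp":[-0.497,0.589,0.01],"rotation":[0,0,0],"jaw":0.65},{"dp":[-0.497,0.589,0.01],"rotation":[0,0,0],"jaw":0.65},{"dp":[-0.497,0.589,0.01],"rotation":[0,0,0],"jaw":0.65},{"dp":[-0.497,0.589,0.01],"rotation":[0,0,0],"jaw":0.65}]'
python3 -c "
from h import *
go((.4485,-.0905,.022))
c=camera('wrist');cv2.imwrite('pics/w4.png',c['image'][:,:,::-1])"
```

```text
time: 26.7
ee_pos: [0.4922, 0.0145, 0.1455]
eef_rot: [0.989, 0.149, -0.001, -0.0]
ft_force: [0.3, -0.9, -0.7]
width: 0.0567
grip_force: 0.0
time: 27.45
ee_pos: [0.4489, -0.0892, 0.1448]
eef_rot: [0.989, 0.15, -0.0, -0.0]
ft_force: [-0.1, -0.1, -0.1]
width: 0.0568
grip_force: 0.0
t 27.4 p [ 0.4489 -0.0892  0.1448] yaw [-180.     0.    17.3] w 0.0568 F 0.0
(0.4485, -0.0905, 0.022) [-0.005  0.008  0.819]
```

View pics/w4.png

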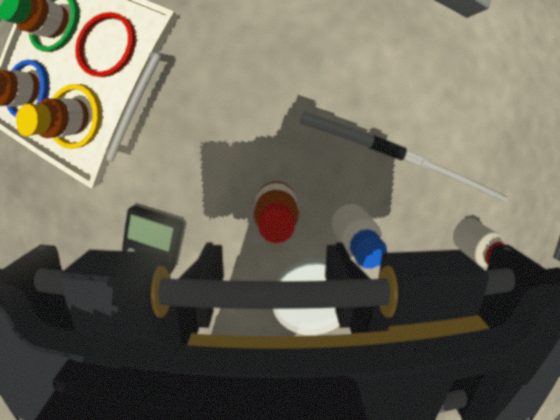

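The red amber bottle (277,210) is centred between the fingers. The white blue-capped bottle (360,235) is clear of them, and three bottles stand in their rings at upper left.

```bash
python3 -m pendant '[{"dp":[-0.005,0.006,0.1],"rotation":[0,0,0],"jaw":0.65},{"dp":[-0.005,0.006,0.35],"rotation":[0,0,0],"jaw":0.65},{"dp":[-0.005,0.006,0.6],"rotation":[0,0,0],"jaw":0.65},{"dp":[-0.005,0.006,0.75],"rotation":[0,0,0],"jaw":0.65},{"dp":[-0.005,0.006,0.815],"rotation":[0,0,0],"jaw":0.65},{"dp":[-0.005,0.006,0.815],"rotation":[0,0,0],"jaw":0.65},{"dp":[-0.005,0.006,0.815],"rotation":[0,0,0],"jaw":0.65}]'
python3 -m pendant '[{"dp":[0,0,0],"rotation":[0,0,0],"jaw":0.3},{"dp":[0,0,0],"rotation":[0,0,0],"jaw":0.3},{"dp":[0,0,0],"rotation":[0,0,0],"jaw":0.3},{"dp":[0,0,0],"rotation":[0,0,0],"jaw":0.3},{"dp":[0,0,0],"rotation":[0,0,0],"jaw":0.3},{"dp":[0,0,0],"rotation":[0,0,0],"jaw":0.3}]' 20
python3 -c "
from h import *
go()"
python3 -m pendant '[{"dp":[0,0,-0.1],"rotation":[0,0,0],"jaw":0.3},{"dp":[0,0,-0.3],"rotation":[0,0,0],"jaw":0.3},{"dp":[0,0,-0.5],"rotation":[0,0,0],"jaw":0.3},{"dp":[0,0,-0.7],"rotation":[0,0,0],"jaw":0.3},{"dp":[0,0,-0.9],"rotation":[0,0,0],"jaw":0.3},{"dp":[0,0,-0.9],"rotation":[0,0,0],"jaw":0.3},{"dp":[0,0,-0.9],"rotation":[0,0,0],"jaw":0.3}]'
python3 -c "
from h import *
go((.553,.1190,.155))"
```

```text
time: 28.38
ee_pos: [0.4488, -0.0915, 0.0235]
eef_rot: [0.989, 0.149, 0.001, 0.0]
ft_force: [0.3, 0.2, 0.8]
width: 0.0568
grip_force: 0.0
time: 29.12
ee_pos: [0.4483, -0.0915, 0.023]
eef_rot: [0.989, 0.149, 0.0, 0.0]
ft_force: [-2.1, 0.3, 5.4]
width: 0.0371
grip_force: 20.0
t 29.1 p [ 0.4483 -0.0915  0.023 ] yaw [180.   -0.   17.2] w 0.0371 F 20.0
time: 30.0
ee_pos: [0.4477, -0.0914, 0.1575]
eef_rot: [0.989, 0.149, -0.0, -0.0]
ft_force: [-0.9, 0.1, -1.0]
width: 0.0373
grip_force: 20.0
t 30.0 p [ 0.4477 -0.0914  0.1575] yaw [-180.     0.    17.2] w 0.0373 F 20.0
(0.553, 0.119, 0.155) [ 1.085 -1.133  0.016]
```

```bash
python3 -m pendant '[{"dp":[0.1,-0.1,0],"rotation":[0,0,0],"jaw":0.3},{"dp":[0.28,-0.28,0],"rotation":[0,0,0],"jaw":0.3},{"dp":[0.46,-0.48,0],"rotation":[0,0,0],"jaw":0.3},{"dp":[0.64,-0.67,0],"rotation":[0,0,0],"jaw":0.3},{"dp":[0.82,-0.86,0],"rotation":[0,0,0],"jaw":0.3},{"dp":[0.95,-1,0],"rotation":[0,0,0],"jaw":0.3}]'
python3 -m pendant '[{"dp":[0.1,-0.1,0],"rotation":[0,0,0],"jaw":0.3},{"dp":[0.135,-0.133,0.01],"rotation":[0,0,0],"jaw":0.3},{"dp":[0.135,-0.133,0.01],"rotation":[0,0,0],"jaw":0.3},{"dp":[0.135,-0.133,0.01],"rotation":[0,0,0],"jaw":0.3},{"dp":[0.135,-0.133,0.01],"rotation":[0,0,0],"jaw":0.3}]'
python3 -c "
from h import *
go((.553,.1190,.0285))
c=camera('wrist');cv2.imwrite('pics/w5.png',c['image'][:,:,::-1])"
```

```text
time: 30.75
ee_pos: [0.5396, 0.0956, 0.1564]
eef_rot: [0.989, 0.15, -0.001, -0.0]
ft_force: [-0.3, 0.3, -0.2]
width: 0.0376
grip_force: 20.0
time: 31.38
ee_pos: [0.5533, 0.1181, 0.1563]
eef_rot: [0.989, 0.149, -0.0, 0.0]
ft_force: [-0.0, -0.3, 0.3]
width: 0.0372
grip_force: 20.0
t 31.4 p [0.5533 0.1181 0.1563] yaw [180.    0.   17.1] w 0.0372 F 20.0
(0.553, 0.119, 0.0285) [-0.    -0.007  0.852]
```

View pics/w5.png

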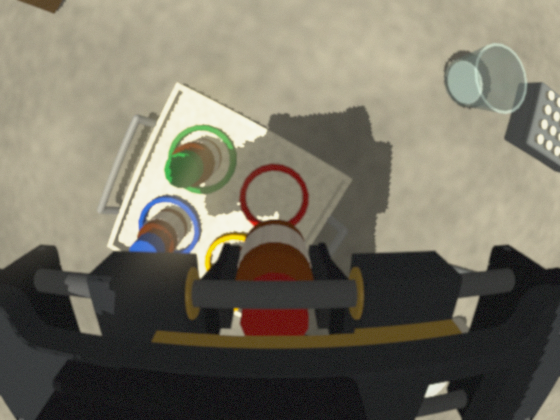

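The red bottle is held upright and lines up with the red ring (274,197). Green and blue stand in their rings. Lowering.

```bash
python3 -m pendant '[{"dp":[0,-0.004,0.15],"rotation":[0,0,0],"jaw":0.3},{"dp":[0,-0.004,0.38],"rotation":[0,0,0],"jaw":0.3},{"dp":[0,-0.004,0.6],"rotation":[0,0,0],"jaw":0.3},{"dp":[0,-0.004,0.74],"rotation":[0,0,0],"jaw":0.3},{"dp":[0,-0.004,0.8],"rotation":[0,0,0],"jaw":0.3},{"dp":[0,-0.004,0.83],"rotation":[0,0,0],"jaw":0.3},{"dp":[0,-0.004,0.847],"rotation":[0,0,0],"jaw":0.3},{"dp":[0,-0.004,0.847],"rotation":[0,0,0],"jaw":0.3}]'
python3 -c "
from h import *
go((.553,.119,.0278))"
```

```text
time: 32.42
ee_pos: [0.5536, 0.1196, 0.0297]
eef_rot: [0.989, 0.149, 0.0, 0.0]
ft_force: [0.6, 0.4, -1.3]
width: 0.0373
grip_force: 20.0
t 32.4 p [0.5536 0.1196 0.0297] yaw [180.   -0.   17.2] w 0.0373 F 20.0
(0.553, 0.119, 0.0278) [-0.005  0.003  0.013]
```

```bash
python3 -m pendant '[{"dp":[0,0,0.006],"rotation":[0,0,0],"jaw":0.3},{"dp":[0,0,0.013],"rotation":[0,0,0],"jaw":0.3},{"dp":[0,0,0.013],"rotation":[0,0,0],"jaw":0.3},{"dp":[0,0,0.013],"rotation":[0,0,0],"jaw":0.3}]'
python3 -m pendant '[{"dp":[0,0,0],"rotation":[0,0,0],"jaw":0.5},{"dp":[0,0,0],"rotation":[0,0,0],"jaw":0.6},{"dp":[0,0,0],"rotation":[0,0,0],"jaw":0.65},{"dp":[0,0,0],"rotation":[0,0,0],"jaw":0.65},{"dp":[0,0,0],"rotation":[0,0,0],"jaw":0.65}]'
python3 -m pendant '[{"dp":[0,0,-0.1],"rotation":[0,0,0],"jaw":0.65},{"dp":[0,0,-0.3],"rotation":[0,0,0],"jaw":0.65},{"dp":[0,0,-0.55],"rotation":[0,0,0],"jaw":0.65},{"dp":[0,0,-0.8],"rotation":[0,0,0],"jaw":0.65},{"dp":[0,0,-1],"rotation":[0,0,0],"jaw":0.65}]'
python3 -m pendant '[{"dp":[0,0.3,-0.2],"rotation":[0,0,0],"jaw":0.65},{"dp":[0,0.65,-0.3],"rotation":[0,0,0],"jaw":0.65},{"dp":[0,1,-0.3],"rotation":[0,0,0],"jaw":0.65}]'
python3 -m pendant '[{"dp":[0,0.3,0],"rotation":[0,0,0],"jaw":0.65},{"dp":[0,0.65,0],"rotation":[0,0,0],"jaw":0.65},{"dp":[0,1,0],"rotation":[0,0,0],"jaw":0.65}]'
python3 -m pendant '[{"dp":[0,0.3,0],"rotation":[0,0,0],"jaw":0.65},{"dp":[0,0.65,0],"rotation":[0,0,0],"jaw":0.65},{"dp":[0,1,0],"rotation":[0,0,0],"jaw":0.65},{"dp":[0,1,0],"rotation":[0,0,0],"jaw":0.65},{"dp":[0,1,0],"rotation":[0,0,0],"jaw":0.65}]'
cat > chk.py <<'E'
from h import *
T=dict(red=(.553,.119),yellow=(.4755,.136),green=(.5695,.1965),blue=(.4918,.2135))
for n in("top","scene"):
    c=camera(n);cv2.imwrite(f"pics/{n}F.png",c["image"][:,:,::-1])
    for col in HUE:
        k,l,st,ce=cv2.connectedComponentsWithStats(mask(c["image"],col,120,40))
        for i in range(1,k):
            P=cloud(c,l==i)
            if len(P)<20:continue
            zt=np.percentile(P[:,2],90);a=P[P[:,2]>zt-.006]
            if .06<zt<.1 and .4<a[:,0].mean()<.7:
                e=np.array(cv2.minEnclosingCircle(a[:,:2].astype(np.float32)*1000)[0])/1000
                print(n,col,e.round(4),"zt",zt.round(3),"off mm",(np.hypot(*(e-T[col]))*1000).round(1))
E
python3 chk.py
```

```text
time: 32.92
ee_pos: [0.5536, 0.1196, 0.0281]
eef_rot: [0.989, 0.149, 0.0, 0.0]
ft_force: [-2.2, -0.7, 7.3]
width: 0.0372
grip_force: 20.0
time: 33.55
ee_pos: [0.5532, 0.1195, 0.0272]
eef_rot: [0.989, 0.149, 0.0, 0.0]
ft_force: [0.2, -0.2, 0.1]
width: 0.0562
grip_force: 0.0
time: 34.17
ee_pos: [0.5536, 0.1198, 0.1801]
eef_rot: [0.989, 0.149, 0.001, 0.0]
ft_force: [0.8, -0.2, -0.1]
width: 0.0567
grip_force: 0.0
time: 34.55
ee_pos: [0.5986, -0.025, 0.2253]
eef_rot: [0.989, 0.15, 0.002, 0.0]
ft_force: [0.3, -0.0, -0.6]
width: 0.0566
grip_force: 0.0
time: 34.92
ee_pos: [0.6422, -0.1685, 0.2237]
eef_rot: [0.989, 0.15, 0.001, 0.0]
ft_force: [0.5, 0.7, -0.3]
width: 0.0564
grip_force: 0.0
time: 35.55
ee_pos: [0.6863, -0.3096, 0.2229]
eef_rot: [0.989, 0.15, 0.0, -0.0]
ft_force: [-0.3, -0.1, -0.0]
width: 0.0564
grip_force: 0.0
top red [0.5533 0.1195] zt 0.085 off mm 0.6
top red [ 0.476  -0.3083] zt 0.081 off mm 434.2
top yellow [0.4746 0.1371] zt 0.085 off mm 1.4
top green [0.5701 0.1956] zt 0.086 off mm 1.1
top blue [0.4924 0.2138] zt 0.086 off mm 0.7
top blue [ 0.4479 -0.1683] zt 0.081 off mm 384.3
scene red [ 0.4764 -0.307 ] zt 0.079 off mm 432.9
scene red [0.5534 0.1202] zt 0.085 off mm 1.3
scene yellow [0.4753 0.1373] zt 0.085 off mm 1.3
scene green [0.5705 0.1968] zt 0.085 off mm 1.1
scene blue [ 0.4483 -0.1684] zt 0.079 off mm 384.4
scene blue [0.4926 0.2155] zt 0.085 off mm 2.1
```

View pics/topF.png

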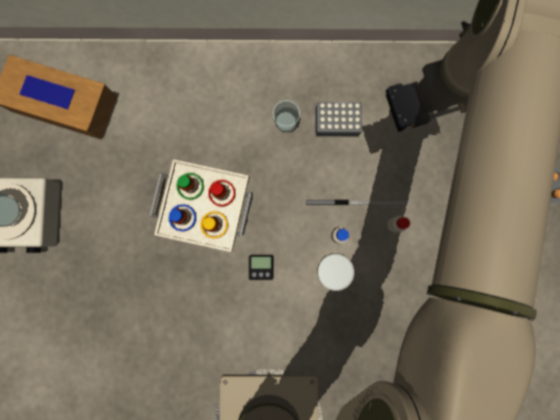

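View pics/sceneF.png

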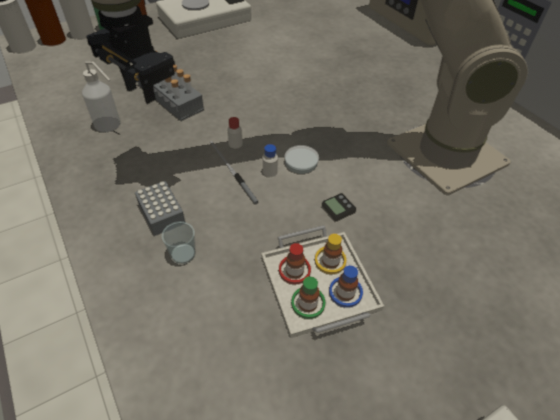

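Both views show all four bottles upright in the matching rings, within about 2 mm of centre. The white bottles have not moved, and the gripper is clear of everything.

```bash
python3 -c "
from bench import r
print(r.close_job())"
```

```text
the job is handed in; nothing more can be done
None
```

Job handed in: both cameras showed all four amber bottles upright in the rings of their cap colours, within about 2 mm of centre, and both white bottles standing where they began; the hand-in returned no verdict.

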